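# Hold the tool chest's lid at its balance point with the lifting pin

## Task

Pick up the wooden-handled lifting pin, put its steel rod through the eye on the tool chest's closed lid, and with the pin swing the lid up to the point where it balances over its hinge, so that the stay can be fitted. Finish while still gripping the pin in the eye and holding the lid still at its balance point, falling neither shut nor over backwards. Move the lid with the pin alone, not with the gripper, and leave the other things on the bench where they are.

Things in the scene. Friction and masses are not known exactly. Their poses are not given: they have to be found in the camera images.
- chest: Plain wooden tool chest, fixed to the bench, 160 deep (x) by 240 wide (y) by 80 mm high without its lid. Origin: centre of its underside, on the bench; x points away from the robot at yaw 0 (hinge side), y to the left, z up. Its yaw is within 0.25 rad of 0.
- chest_lid (a joint): Lid angle in rad: 0 = shut, growing as its front edge swings up and away from the robot (about the chest's +y), stop at 2.3. Nearly frictionless. It balances at 1.42, 9 degrees short of upright, still leaning to the robot; below that it falls shut, beyond it falls backwards. Board 166 by 250 by 12 mm with two 18 mm high steel bars along its top, 0.17 to 0.32 kg; needs under 3 N at the eye.
- lid_hinge (a point): Point on the lid's hinge axis, at the middle of the chest's far upper edge: 80 mm beyond the chest's centre (chest's +x), 80 mm above the bench. The hinge axis is the chest's y axis through this point. Its axes turn with the lid (like the chest's when shut).
- lid_eye (a point): Centre of a 13 mm round hole in a steel plate (36 wide, 40 high, 5 mm thick) standing on the lid near its right-hand (-y) edge; hole's axis = lid's y. From lid_hinge in lid axes: x -110, y -105, z +36 mm (24 above the board, 20 in from its right edge). Lid shut: 116 mm above the bench. Axes turn with the lid. The rod enters from the right, along +y; left of the plate 50 mm are free.
- pin: Lifting pin lying on the bench, 0.06-0.09 kg: square wooden handle 22 x 22 x 110 mm; a round-ended 7 mm steel rod sticks 79 mm out of its front (a 16 mm collar on its first 12 mm). Origin: centre of the handle's underside; +y along the rod to its tip, z up; rod axis 11 mm above the underside. Centre of mass at y = +24 mm: a good place to grip, fingers closing along its x.
- pin_tip (a point): End of the steel rod, on its axis: 134 mm in front of the handle's centre (pin's +y), 11 mm above the handle's underside. Axes as pin.
- bowl: Bystander: white ceramic bowl, 110 mm across, 50 mm high. Origin: centre of its underside.
- jar: Bystander: amber glass jar, 60 mm across, 85 mm high. Origin: centre of its underside.
- tray: Bystander: wooden tray 150 (x) by 110 (y) by 28 mm. Origin: centre of its underside.
- reel: Bystander: cardboard reel, 60 mm across, 25 mm high, 24 mm bore. Origin: centre of its underside.
- whetstone: Bystander: grey whetstone 60 (x) by 160 (y) by 28 mm. Origin: centre of its underside.
- brush: Bystander: wooden brush 200 mm long lying along its x, 20 mm thick. Origin: under its middle.
- clip: Bystander: steel spring clip 50 (x) by 30 (y) by 26 mm high. Origin: centre of its underside.
Things that resemble listed ones, but are neither listed nor needed, are in the scene too. What is shaped like the pin but turquoise is not meant.

How it is judged:
On the way, in this order (a step that is already met when the one before it is completed fails the run):
1. the pin's rod is through the eye while the lid is still down (y of pin_tip in the frame of lid_eye between 0.008 and 0.06 m and x of pin_tip in the frame of lid_eye between -0.02 and 0.02 m and z of pin_tip in the frame of lid_eye between -0.02 and 0.02 m and angle between the y axis of pin and the y axis of lid_eye, either way round below 0.35 rad and value of joint chest_lid below 0.2 rad), for 0.2 s.
2. the lid is half way up, with the pin through the eye (y of pin_tip in the frame of lid_eye between 0.008 and 0.06 m and x of pin_tip in the frame of lid_eye between -0.02 and 0.02 m and z of pin_tip in the frame of lid_eye between -0.02 and 0.02 m and angle between the y axis of pin and the y axis of lid_eye, either way round below 0.35 rad and contact force between the fingers and pin above 1 N and value of joint chest_lid between 0.6 and 1.25 rad), for 0.1 s.
At the end, for the whole second after the job is handed in: Lid within 0.10 rad of its balance angle (1.42 rad), slower than 0.1 rad/s; pin tip through the eye, 8 to 60 mm past its centre along the lid's y, within 20 mm sideways, rod within 0.35 rad of the eye's axis; fingers grip the pin (over 1 N) (value of joint chest_lid between 1.32 and 1.52 rad and velocity of joint chest_lid between -0.1 and 0.1 rad/s and y of pin_tip in the frame of lid_eye between 0.008 and 0.06 m and x of pin_tip in the frame of lid_eye between -0.02 and 0.02 m and z of pin_tip in the frame of lid_eye between -0.02 and 0.02 m and angle between the y axis of pin and the y axis of lid_eye, either way round below 0.35 rad and contact force between the fingers and pin above 1 N); the arm keeps its last pose, push and grip.
It fails at once if the lid goes far over its balance point and falls backwards (beyond 1.85 rad) (value of joint chest_lid above 1.85 rad).
It fails at once if the robot itself pushes on the chest or its lid with more than 5 N (only the pin may) (contact force between any of the fingers, the arm and chest above 5 N).
It fails at once if another thing on the bench is pushed more than 30 mm away (distance of any of bowl, jar, tray, reel, whetstone, brush, clip from where it was at the start of the episode above 0.03 m).
It also fails if it takes over 51 s, if anything falls off the work surface, if the arm or the gripper's body presses on something with over 40 N, if the wrist force passes 120 N, or if a joint passes its speed limit or range.

## Robot

A 6-joint arm with a two-finger parallel gripper is mounted at the origin on the work surface. World frame = base frame: x ahead of the robot, y to its left, z up, the work surface at z = 0. Lengths are in m, angles in rad, forces in N, time in s.
With the tool pointing down it reaches from about 0.3 to 0.875 m from the base axis. Payload 6.4 kg.
Tool frame: the origin (TCP) lies on the front face of the gripper's body, between the roots of the fingers; the fingertips stand 73 mm ahead of it and the grasp point (between the pads) lies ctrl.pinch_z ahead of it (ctrl.pinch_z is the distance from the TCP to the grasp point, in m); z points along the fingers, x is the direction in which the jaws open and shut, and the axes are right-handed (so a half turn about z gives the same grasp; the last joint's range is limited). The gripper opens to 85 mm and grips with 20 to 120 N. Pads are 22 mm wide; open, the fingers measure 114 mm over their backs; the gripper's body (76 mm by 85 mm) begins 54 mm behind the grasp point. The pads swing forward as they close: fully open they stand 13 mm farther back than shut.
Start: joints at [-1.416, 0.181, 1.607, -0, 1.354, -0.206], TCP at [0.203, -0.538, 0.304] pointing down, gripper open.
Joint ranges: [-2.99, 2.99], [-0.89, 2.07], [0.3, 2.58], [-1.14, 4.28], [0, 2.63], [-3.12, 3.12]. Speed limits (rad/s): [2.57, 2.57, 3.01, 3.14, 3.14, 3.14].

## Interface

Orientations are given as a unit quaternion [w, x, y, z].
In Python, from bench import ctrl gives the robot as it stands.
- The arm moves only by the tool move_arm, never from a script. Its argument "rows" is text: rows parted by semicolons, each of 7 numbers parted by spaces: the shift along the tool's x, y, z in cm, then the turn, a rotation vector about the tool's x, y, z in degrees, then the opening, from 0 (shut) to 1 (fully open). In form: x y z rx ry rz grip; .... A call has 1 to 20 rows; each row shifts and turns the commanded pose from where the row before left it, along the tool's axes as they then stand; what a row does not reach is not made up. A row lasts 1/10 s, in which the tool goes at most 50 mm and 8.59 degrees, less where a joint would pass 70% of its speed; a pose out of reach is approached as far as the arm can. A call with a gripper value outside its range is refused whole. The fingers move at their own pace and stop on an object; the grip force is fixed at half the most. Time passes only in rows, so rows that do not move let the fingers close. It gives the time, the measured TCP pose, the force and the opening at its end, in the units of the state.
- ctrl.get_obs(): the state, without advancing time (a new reading comes with each control period).
- ctrl.camera(name): name is "scene" or "top"; returns a dict with "color" (384x512x3 uint8, blue, green, red), "fx", "fy", "cx", "cy" (pixels), "rvec" (rotation vector, rad) and "tvec" (3), from world to camera coordinates, as OpenCV has them. Camera axes: x right, y down, z forward; pixel columns grow to the right and rows downward; lengths in m; the calibration is good to about 2 mm. A picture is of the moment at which its call begins. There is no depth.
- ctrl.hand_in(): hands the job in, once; it reports no verdict.
Trained networks look in the newest picture that a camera, given by its name, has taken for a name from the list of things; names that differ only in an ending like _2 or _b are one class to them, and where a whole thing is asked for, a point or a joint stands for the part that bears it (a point fixed in the world has none). Each returns a list of dicts, best first, with "confidence" (0 to 1); they miss things now and then, are a little off and sometimes report something else, mostly with a low value. They report only what shows in the picture. A call takes as long as a camera call. They do not tell look-alikes from the thing itself.
- ctrl.look_for(camera, query): "bbox" ([left, top, right, bottom] in pixels, round what is visible of it).
- ctrl.trace(camera, query): "region" (384x512 bool, what is visible of it) and "bbox" ([left, top, right, bottom] in pixels, round what is visible of it).
The state is a dict: "time_s": time; "q": joint angles; "dq": joint speeds; "joint_efforts": joint torques, N m; "eef_pos": TCP position; "eef_rot": TCP orientation; "wrist_force": force on the tool from outside, world axes, zero at the start; "torque": the same for the moment, N m; "opening": opening from 0.0 (shut) to 1.0 (fully open).
Only numpy, scipy, OpenCV 4.12 (cv2) and the standard library are available. Lean on these libraries where they do the work, as an engineer would, in place of code of your own. Each camera call takes 0.05 s, during which the arm holds its last target.

## Working session

There is one attempt and no reset: what is moved stays moved. The work goes in short steps, Python scripts to look and compute and a tool call to move; the robot and the scene stay as the last step left them, time stands still between calls to the robot, and variables do not carry over. Pictures are saved under pics/ and viewed, and the job is handed in when it is done.

Besides the shell and the picture viewer there is one more tool, called after "Request:" as name(argument=value, ...) on one line, values as JSON. move_arm: Moves the arm, as the interface text tells. Its arguments: {"type":"object","properties":{"rows":{"type":"string"}},"required":["rows"]}

```bash
mkdir -p pics; ls; python3 - <<'E'
from bench import ctrl
import cv2,numpy as np
print(ctrl.get_obs()); print(ctrl.pinch_z)
for n in("scene","top"):
    c=ctrl.camera(n); cv2.imwrite(f"pics/{n}0.png",c["color"]); print(n,{k:v for k,v in c.items() if k!="color"})
    for q in("pin","chest","chest_lid","lid_eye","pin_tip"):
        try:
            for d in ctrl.look_for(n,q)[:4]: print(n,q,np.round(d["bbox"]),round(d["confidence"],2))
        except Exception as e: print(q,e)
E
```

```text
pics
{'time_s': 0.0, 'q': array([-1.41630008e+00,  1.81569466e-01,  1.60800429e+00, -9.42784530e-06,
        1.35377513e+00, -2.06293144e-01]), 'dq': array([ 0.00119577,  0.0004925 , -0.00027005,  0.00063239, -0.00055468,
       -0.00115686]), 'joint_efforts': array([ 4.94397882e-04, -4.44866073e+01, -3.51340520e+01, -3.72137592e-04,
        8.95840436e-03, -4.20328774e-06]), 'eef_pos': array([ 0.20293414, -0.53754892,  0.30296984]), 'eef_rot': array([-6.33626968e-04,  8.22500388e-01, -5.68763871e-01, -6.07975245e-04]), 'wrist_force': array([ 0.11434502,  0.47924425, -0.54705167]), 'torque': array([-7.16842144e-05,  5.79833525e-02, -1.93323620e-02]), 'opening': 0.997716405057427}
0.0539
scene {'fx': 475.9596802111906, 'fy': 475.9596802111906, 'cx': 255.97509130320677, 'cy': 193.61141663975707, 'rvec': array([ 0.67359408,  2.5507928 , -1.24227658]), 'tvec': array([ 0.51323506, -0.01672992,  2.16527104])}
scene pin [189. 156. 227. 179.] 0.69
scene pin [248. 190. 267. 203.] 0.61
scene pin [225. 132. 241. 149.] 0.53
scene pin [279. 175. 288. 193.] 0.5
scene chest [256. 206. 319. 277.] 0.94
scene chest [355. 258. 389. 293.] 0.64
scene chest_lid [259. 206. 319. 266.] 0.89
scene lid_eye [261. 208. 320. 263.] 0.85
scene pin_tip [251. 188. 267. 198.] 0.54
scene pin_tip [226. 138. 243. 155.] 0.44
top {'fx': 427.9653968933335, 'fy': 427.9653968933335, 'cx': 253.40632947203264, 'cy': 194.00607331175246, 'rvec': array([ 2.19012484, -2.13863323,  0.14647168]), 'tvec': array([-0.13083229,  0.51207468,  1.49865655])}
top pin [385. 239. 417. 245.] 0.7
top pin [274. 239. 304. 279.] 0.67
top pin [247. 208. 300. 213.] 0.64
top chest [137. 156. 221. 218.] 0.83
top chest_lid [140. 160. 217. 217.] 0.57
top lid_eye [136. 155. 220. 215.] 0.57
top pin_tip [275. 242. 297. 267.] 0.59
top pin_tip [262. 207. 298. 213.] 0.57
top pin_tip [385. 239. 418. 244.] 0.48
```

```bash
python3 - <<'E'
import cv2
a=cv2.imread("pics/scene0.png"); b=cv2.imread("pics/top0.png")
cv2.imwrite("pics/s1.png",cv2.resize(a[110:310,160:420],None,fx=3,fy=3,interpolation=cv2.INTER_CUBIC))
cv2.imwrite("pics/t1.png",cv2.resize(b[130:330,120:440],None,fx=2.5,fy=2.5,interpolation=cv2.INTER_CUBIC))
E
```

```text
(no output)
```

View pics/s1.png

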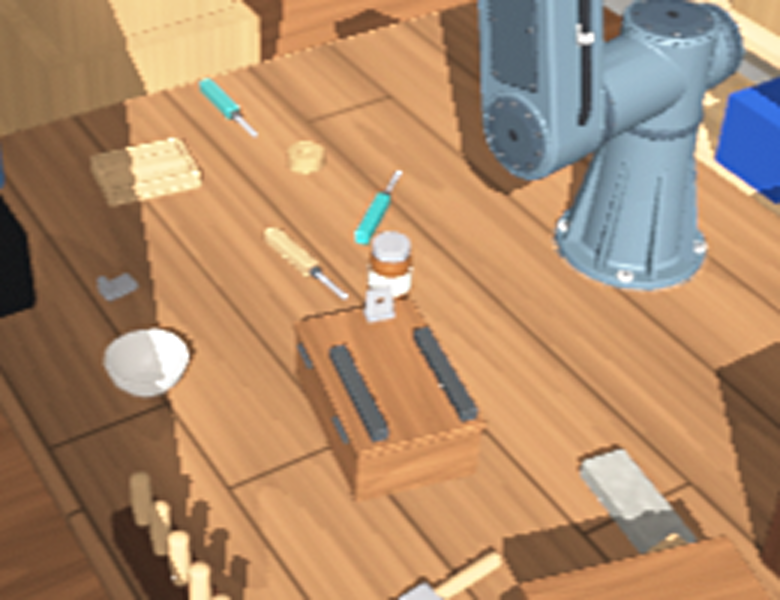

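View pics/t1.png

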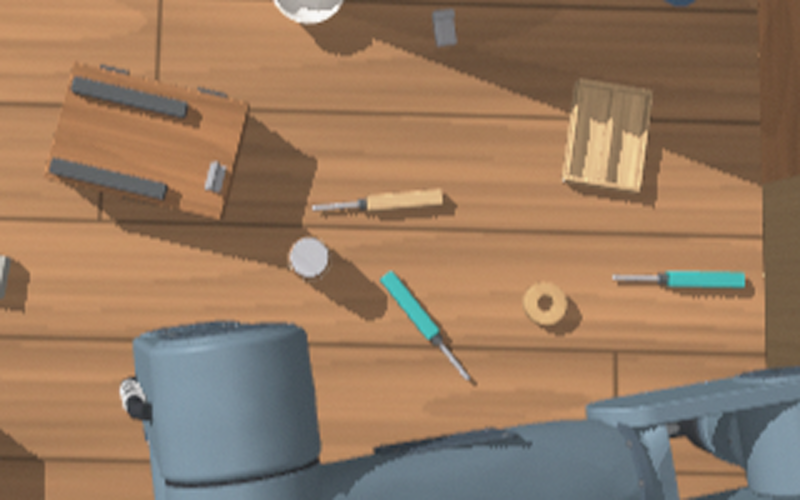

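View pics/top0.png

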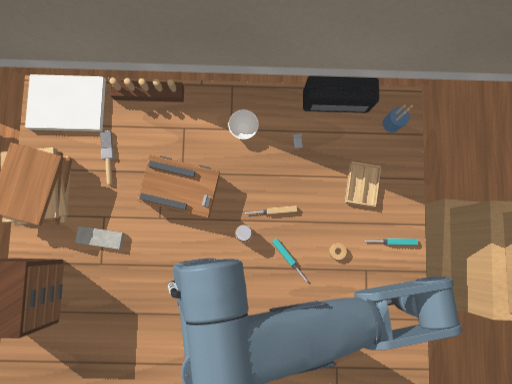

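Wooden pin at top (272,211), scene (~262,197). Look-alikes are turquoise: top (291,260) and (397,242). The jar is at top (243,233), near the rod tip. I'll check the choice in close crops and pick out the chest corners.

```bash
python3 - <<'E'
import cv2
a=cv2.imread("pics/scene0.png"); b=cv2.imread("pics/top0.png")
cv2.imwrite("pics/s2.png",cv2.resize(a[180:280,235:335],None,fx=6,fy=6,interpolation=cv2.INTER_CUBIC))
cv2.imwrite("pics/t2.png",cv2.resize(b[145:245,130:305],None,fx=4.5,fy=4.5,interpolation=cv2.INTER_CUBIC))
E
```

```text
(no output)
```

View pics/s2.png

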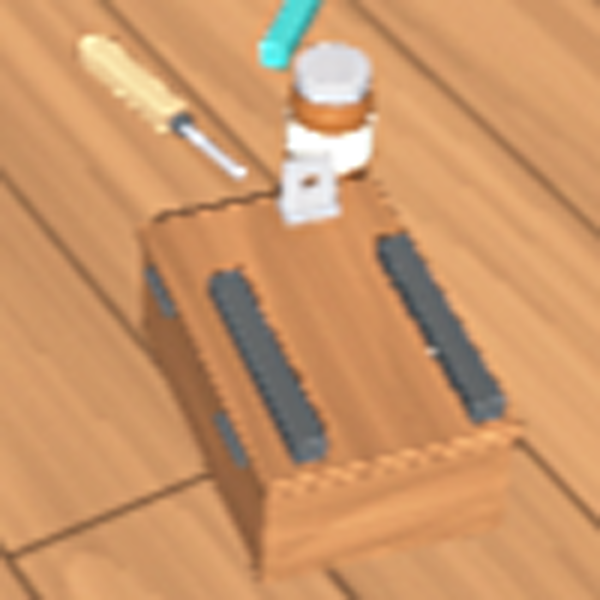

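View pics/t2.png

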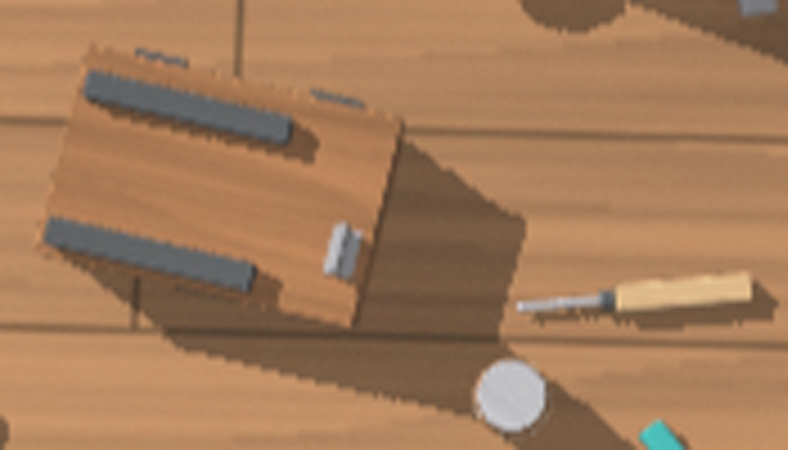

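```bash
cat > h.py <<'E'
import numpy as np,cv2
from scipy.spatial.transform import Rotation as R
from scipy.optimize import least_squares
CAM={'scene':(475.9596802,255.975,193.6114,[0.67359408,2.5507928,-1.24227658],[0.51323506,-0.01672992,2.16527104]),
'top':(427.9653969,253.4063,194.00607,[2.19012484,-2.13863323,0.14647168],[-0.13083229,0.51207468,1.49865655])}
def proj(n,P):
    f,cx,cy,r,t=CAM[n]; p=R.from_rotvec(r).apply(np.atleast_2d(P))+t
    return np.c_[f*p[:,0]/p[:,2]+cx,f*p[:,1]/p[:,2]+cy]
def unproj(n,uv,z):
    f,cx,cy,r,t=CAM[n]; uv=np.atleast_2d(uv); Rm=R.from_rotvec(r).as_matrix(); c=-Rm.T@np.array(t)
    d=np.c_[(uv[:,0]-cx)/f,(uv[:,1]-cy)/f,np.ones(len(uv))]@Rm
    return c+d*((z-c[2])/d[:,2])[:,None]
def T2(uv): return (np.array(uv)+.5)/4.5-.5+[130,145]
def S2(uv): return (np.array(uv)+.5)/6-.5+[235,180]
E
python3 - <<'E'
from h import *
L=dict(fl=(.083,.125,.092),fr=(.083,-.125,.092),nr=(-.083,-.125,.092),nl=(-.083,.125,.092))
tp=dict(fl=(95,45),fr=(403,122),nr=(352,328),nl=(40,248)); sp=dict(fr=(145,230),nr=(375,183),nl=(520,432),fl=(262,485))
obs=[]
for k in tp: obs.append(('top',L[k],T2(tp[k]),1))
for k in sp: obs.append(('scene',L[k],S2(sp[k]),1))
obs.append(('scene',(-.030,-.105,.116),S2((311,182)),0))
obs.append(('scene',(.080,.12,.0),S2((258,578)),0))
def res(p,full=False):
    out=[]
    for n,l,uv,isl in obs:
        w=R.from_euler('z',p[2]).apply(np.array(l)+[p[3]*isl,0,0])+[p[0],p[1],0]
        out.append(proj(n,w)[0]-uv)
    return np.array(out) if full else np.array(out).ravel()
s=least_squares(res,[.5,0,0,0],loss='soft_l1'); p=s.x
print("chest",p); print(res(p,True).round(2))
print("eye",R.from_euler('z',p[2]).apply([-.03,-.105,.116])+[p[0],p[1],0])
# pin
po=[('top',-.055,.022,T2((752,286))),('top',.134,.011,T2((518,307))),('top',.055,.022,T2((614,297))),('scene',.134,.011,S2((243,173))),('scene',.055,.016,S2((183,120)))]
def rp(q):
    return np.array([proj(n,[q[0]-np.sin(q[2])*y,q[1]+np.cos(q[2])*y,z])[0]-uv for n,y,z,uv in po]).ravel()
s=least_squares(rp,[.45,-.25,0]); print("pin",s.x, s.fun.reshape(-1,2).round(2))
q=s.x; print("tip",q[0]-np.sin(q[2])*.134,q[1]+np.cos(q[2])*.134)
print("jar",unproj('top',T2((510,396)),.085), "turq end",unproj('top',T2((655,430)),.02))
E
```

```text
chest [ 5.30825431e-01  1.41091340e-01 -2.24586234e-01 -4.31284248e-04]
[[-1.05 -0.83]
 [ 0.38 -0.33]
 [-0.69  0.44]
 [-2.16  0.24]
 [-1.12 -1.91]
 [-0.05 -1.79]
 [ 0.09 -1.08]
 [-0.17 -0.39]
 [ 0.03 -0.7 ]
 [-0.02  0.54]]
eye [0.47819503 0.04540937 0.116     ]
pin [ 0.46249597 -0.21980334  0.11200678] [[-0.28  0.07]
 [-0.69  0.25]
 [-0.09  0.3 ]
 [-0.15  0.12]
 [-1.16 -1.25]]
tip 0.44751842586035545 -0.08664301012190659
jar [[ 0.37493627 -0.08532769  0.085     ]] turq end [[ 0.35287242 -0.20003193  0.02      ]]
```

Choice confirmed: the natural-wood handle is at top (272,211), with its collar and rod pointing at the chest. Next is a planner that prints the shifts.

```bash
cat > plan.py <<'E'
from h import *
def q2R(q): return R.from_quat([q[1],q[2],q[3],q[0]])
def down(yaw): # tool pointing down, tool x at world yaw
    x=np.array([np.cos(yaw),np.sin(yaw),0]); z=np.array([0,0,-1.]); return R.from_matrix(np.c_[x,np.cross(z,x),z])
def plan(p0,R0,p1,R1,n,g):
    p,Rc=np.array(p0),R0; rv=(R0.inv()*R1).as_rotvec(); rows=[]
    for i in range(1,n+1):
        pt=np.array(p0)+(np.array(p1)-p0)*i/n; Rt=R0*R.from_rotvec(rv*i/n)
        d=np.round(Rc.inv().apply(pt-p)*100,2); r=np.round(np.degrees((Rc.inv()*Rt).as_rotvec()),1)
        rows.append(" ".join(f"{v:g}" for v in [*(d+0.),*(r+0.),g])); p=p+Rc.apply(d/100); Rc=Rc*R.from_rotvec(np.radians(r))
    return "; ".join(rows),p,Rc
E
python3 - <<'E'
from plan import *
from bench import ctrl
o=ctrl.get_obs()
s,p,r=plan(o['eef_pos'],q2R(o['eef_rot']),[.460,-.196,.2],down(.112),12,1); print(s,p)
E
```

```text
-1.91 -3.01 0.87 0 0 -6.3 1; -1.57 -3.2 0.86 0 0 -6.3 1; -1.21 -3.35 0.87 0 0 -6.3 1; -0.83 -3.47 0.86 0 0 -6.3 1; -0.45 -3.54 0.87 0 0 -6.4 1; -0.05 -3.56 0.86 0 0 -6.3 1; 0.35 -3.55 0.87 0 0 -6.3 1; 0.72 -3.49 0.87 0 0 -6.3 1; 1.11 -3.39 0.86 0 0 -6.3 1; 1.47 -3.24 0.87 0 0 -6.3 1; 1.82 -3.07 0.86 0 0 -6.3 1; 2.15 -2.85 0.87 0 0 -6.3 1 [ 0.4600214  -0.19595881  0.19999702]
```

Request:
move_arm(rows="-1.91 -3.01 0.87 0 0 -6.3 1; -1.57 -3.2 0.86 0 0 -6.3 1; -1.21 -3.35 0.87 0 0 -6.3 1; -0.83 -3.47 0.86 0 0 -6.3 1; -0.45 -3.54 0.87 0 0 -6.4 1; -0.05 -3.56 0.86 0 0 -6.3 1; 0.35 -3.55 0.87 0 0 -6.3 1; 0.72 -3.49 0.87 0 0 -6.3 1; 1.11 -3.39 0.86 0 0 -6.3 1; 1.47 -3.24 0.87 0 0 -6.3 1; 1.82 -3.07 0.86 0 0 -6.3 1; 2.15 -2.85 0.87 0 0 -6.3 1; 0 0 0 0 0 0 1; 0 0 0 0 0 0 1; 0 0 0 0 0 0 1")

```text
time_s: 2.1
eef_pos: [0.4599, -0.1966, 0.2003]
eef_rot: [0.0, 0.998, 0.055, 0.0]
wrist_force: [0.0, 0.4, -0.5]
opening: 1.002
```

```bash
python3 - <<'E'
from plan import *
from bench import ctrl
for n in("scene","top"):
    c=ctrl.camera(n)["color"]; cv2.imwrite(f"pics/{n}1.png",c)
    print(n,"TCP/grasp px",proj(n,[[.4599,-.1966,.2003],[.4599,-.1966,.1464]]).round(1).tolist())
a=cv2.imread("pics/scene1.png"); b=cv2.imread("pics/top1.png")
u=cv2.resize(a[140:270,215:345],None,fx=3.0,fy=3.0,interpolation=cv2.INTER_CUBIC)
v=cv2.resize(b[140:270,130:330],None,fx=3.0,fy=3,interpolation=cv2.INTER_CUBIC)[:, :400]
v=cv2.resize(b[140:270,200:330],None,fx=3.0,fy=3,interpolation=cv2.INTER_CUBIC)
cv2.imwrite("pics/c1.png",np.hstack([u,v]))
E
```

```text
scene TCP/grasp px [[259.9, 160.2], [259.8, 170.7]]
top TCP/grasp px [[278.3, 205.4], [277.2, 207.0]]
```

View pics/c1.png

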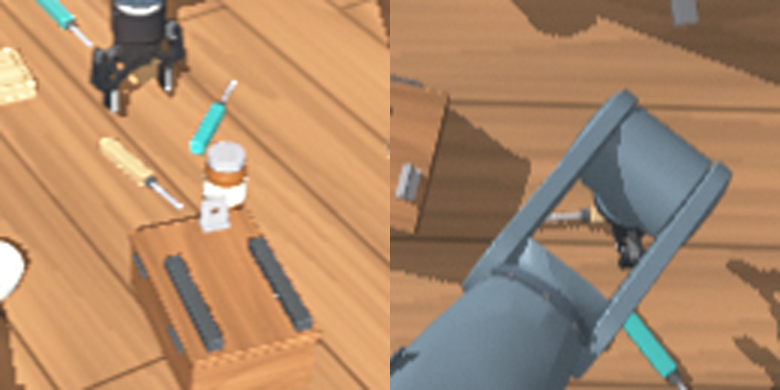

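The open gripper hangs over the pin, with the fingers at scene crop (105,100)/(168,85) on either side of the handle line. I'll descend.

Request:
move_arm(rows="0 0 2 0 0 0 1; 0 0 2.5 0 0 0 1; 0 0 2.5 0 0 0 1; 0 0 2 0 0 0 1; 0 0 1.5 0 0 0 1; 0 0 1 0 0 0 1; 0 0 0.6 0 0 0 1; 0 0 0 0 0 0 1; 0 0 0 0 0 0 1")

```text
time_s: 3.1
eef_pos: [0.4603, -0.1964, 0.0796]
eef_rot: [0.0, 0.998, 0.055, 0.0]
wrist_force: [0.0, 0.5, 0.1]
opening: 1.0
```

```bash
python3 - <<'E'
from plan import *
from bench import ctrl
for n,s in(("scene",(160,240,210,310)),("top",(160,260,200,320))):
    c=ctrl.camera(n)["color"]; cv2.imwrite(f"pics/{n}2.png",c)
    cv2.imwrite(f"pics/{n}2c.png",cv2.resize(c[s[0]:s[1],s[2]:s[3]],None,fx=6,fy=6,interpolation=cv2.INTER_CUBIC))
E
```

```text
(no output)
```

View pics/scene2c.png

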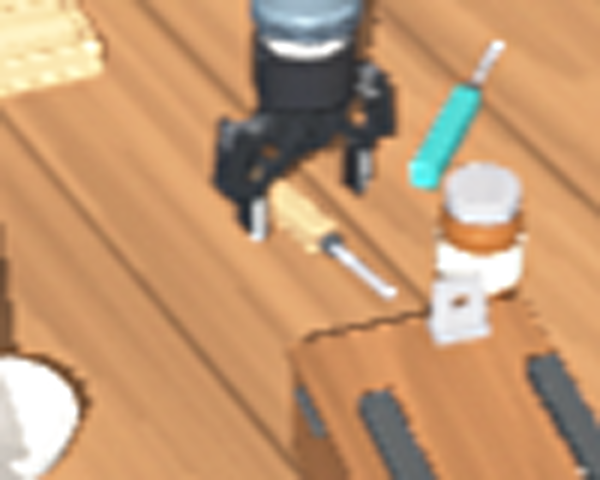

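The fingers straddle the handle. I'll close partway and feel for the bench.

Request:
move_arm(rows="0 0 0 0 0 0 0.45; 0 0 0 0 0 0 0.45; 0 0 0 0 0 0 0.45; 0 0 0 0 0 0 0.45; 0 0 0.2 0 0 0 0.45; 0 0 0.2 0 0 0 0.45; 0 0 0 0 0 0 0.45")

```text
time_s: 3.9
eef_pos: [0.4598, -0.1958, 0.0746]
eef_rot: [-0.0, 0.998, 0.056, -0.0]
wrist_force: [0.2, 0.5, 0.1]
opening: 0.451
```

Request:
move_arm(rows="0 0 0 0 0 0 0.2; 0 0 0 0 0 0 0.1; 0 0 0 0 0 0 0; 0 0 0 0 0 0 0; 0 0 0 0 0 0 0; 0 0 0 0 0 0 0; 0 0 0 0 0 0 0")

```text
time_s: 4.6
eef_pos: [0.4601, -0.1961, 0.0751]
eef_rot: [0.0, 0.998, 0.056, 0.0]
wrist_force: [0.2, -0.9, 2.0]
opening: 0.238
```

Request:
move_arm(rows="0 0 -0.5 0 0 0 0; 0 0 -1.5 0 0 0 0; 0 0 -2.5 0 0 0 0; 0 0 -2.5 0 0 0 0; 0 0 -2.5 0 0 0 0; 0 0 -1 0 0 0 0; 0 0 0 0 0 0 0; 0 0 0 0 0 0 0")

```text
time_s: 5.4
eef_pos: [0.4595, -0.1956, 0.1791]
eef_rot: [-0.0, 0.998, 0.056, -0.0]
wrist_force: [-0.6, -0.0, -0.6]
opening: 0.24
```

```bash
python3 - <<'E'
from plan import *
from bench import ctrl
o=ctrl.get_obs(); print(o['eef_pos'],o['opening'],o['wrist_force'])
s,p,r=plan(o['eef_pos'],q2R(o['eef_rot']),[.4448,-.1009,.18],down(-.2246),8,0); print(s,p)
for n,s in(("scene",(140,240,210,310)),("top",(160,260,200,320))):
    c=ctrl.camera(n)["color"]; cv2.imwrite(f"pics/{n}3.png",c)
    cv2.imwrite(f"pics/{n}3c.png",cv2.resize(c[s[0]:s[1],s[2]:s[3]],None,fx=6,fy=6,interpolation=cv2.INTER_CUBIC))
E
```

```text
[ 0.45951052 -0.19561393  0.17911243] 0.24012838256230376 [-0.61241358 -0.00532811 -0.61460918]
-0.05 -1.2 -0.01 0 0 2.4 0; -0.1 -1.19 -0.01 0 0 2.4 0; -0.15 -1.19 -0.01 0 0 2.4 0; -0.21 -1.18 -0.01 0 0 2.4 0; -0.25 -1.17 -0.01 0 0 2.4 0; -0.29 -1.16 -0.01 0 0 2.4 0; -0.35 -1.15 -0.01 0 0.1 2.4 0; -0.4 -1.13 -0.01 0 0 2.4 0 [ 0.4447753  -0.10089376  0.17998942]
```

View pics/scene3c.png

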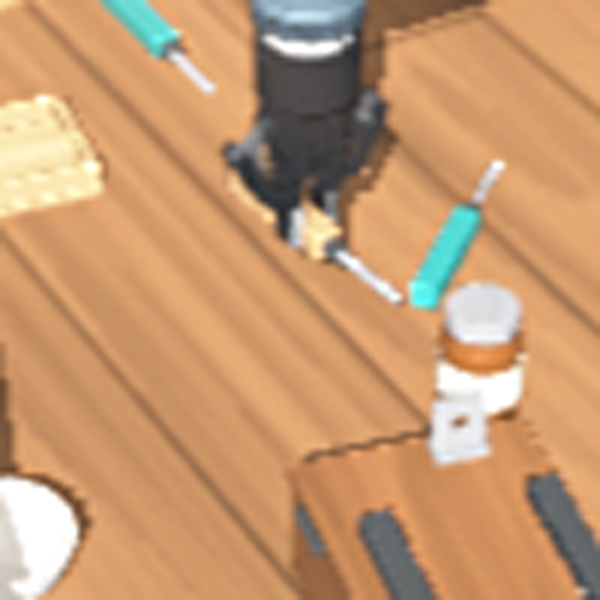

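Pin is held and lifted, with its rod tip at scene crop (400,298). Moving to the pre-insertion pose.

Request:
move_arm(rows="-0.05 -1.2 0 0 0 2.4 0; -0.1 -1.19 0 0 0 2.4 0; -0.15 -1.19 0 0 0 2.4 0; -0.21 -1.18 0 0 0 2.4 0; -0.25 -1.17 0 0 0 2.4 0; -0.29 -1.16 0 0 0 2.4 0; -0.35 -1.15 0 0 0 2.4 0; -0.4 -1.13 -0.1 0 0 2.4 0; 0 0 0 0 0 0 0; 0 0 0 0 0 0 0; 0 0 0 0 0 0 0")

```text
time_s: 6.6
eef_pos: [0.4453, -0.1017, 0.1806]
eef_rot: [0.0, 0.994, -0.111, -0.0]
wrist_force: [0.8, -0.0, -0.6]
opening: 0.248
```

```bash
python3 - <<'E'
from plan import *
from bench import ctrl
o=ctrl.get_obs(); print(o['eef_pos'],o['eef_rot'],o['opening'],o['wrist_force'])
Rt=q2R(o['eef_rot']); tip=o['eef_pos']+Rt.apply([0,-.110,.064]); print("tip pred",tip)
for n,s in(("scene",(170,250,235,315)),("top",(160,240,180,260))):
    c=ctrl.camera(n)["color"]; cv2.imwrite(f"pics/{n}4.png",c)
    cv2.imwrite(f"pics/{n}4c.png",cv2.resize(c[s[0]:s[1],s[2]:s[3]],None,fx=7,fy=7,interpolation=cv2.INTER_CUBIC))
    for P in (tip,[.4782,.0454,.116]): print(n,((proj(n,P)[0]-[s[2],s[0]]+.5)*7-.5).round(0))
E
```

```text
[ 0.44527144 -0.10170468  0.1806348 ] [ 1.09724277e-05  9.93768384e-01 -1.11464529e-01 -2.39362548e-04] 0.24753607918587878 [ 0.78627419 -0.01470145 -0.59793022]
tip pred [0.46961022 0.00556398 0.11662654]
scene [338. 233.]
scene [363. 278.]
top [259. 307.]
top [177. 288.]
```

View pics/scene4c.png

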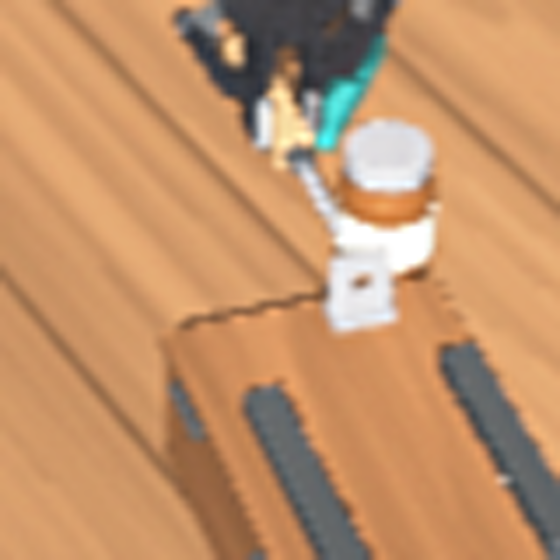

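View pics/top4c.png

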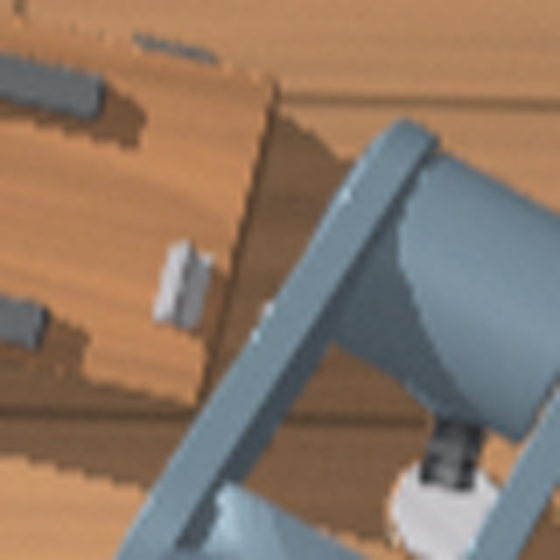

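```bash
cat > fit.py <<'E'
from h import *
from scipy.ndimage import map_coordinates,gaussian_filter1d
imgs={n:cv2.imread(f"pics/{n}0.png").astype(float) for n in("top","scene")}
def W(p,l): return R.from_euler('z',p[2]).apply(np.array(l,float))+[p[0],p[1],0]
def edges(off=0):
    L=dict(fl=(.083+off,.125,.092),fr=(.083+off,-.125,.092),nr=(-.083+off,-.125,.092),nl=(-.083+off,.125,.092))
    return L
use={'top':[('fl','fr'),('fr','nr'),('nr','nl'),('nl','fl')],'scene':[('fl','fr'),('fr','nr'),('nl','fl')]}
def measure(n,A,B,p):
    out=[]
    for t in np.linspace(.1,.9,40):
        P=np.array(A)*(1-t)+np.array(B)*t
        u=proj(n,W(p,P))[0]; d=proj(n,W(p,B))[0]-proj(n,W(p,A))[0]; d/=np.linalg.norm(d); nn=np.array([-d[1],d[0]])
        s=np.arange(-3,3.01,.1); q=u+s[:,None]*nn
        pr=np.array([map_coordinates(imgs[n][:,:,c],[q[:,1],q[:,0]],order=1) for c in range(3)])
        g=np.abs(np.diff(gaussian_filter1d(pr,4,axis=1),axis=1)).sum(0); k=g.argmax()
        if g[k]>4 and 2<k<len(g)-3: out.append((n,P,nn,u+(s[k]+.05)*nn))
    return out
def run(p,verbose=True):
    for it in range(4):
        L=edges(p[3]); ms=[]; tags=[]
        for n in use:
            for a,b in use[n]:
                m=measure(n,L[a],L[b],p); ms+=m; tags+=[n+a+b]*len(m)
        o0=p[3]
        def res(v):
            return [np.dot(proj(n,W(v,P+[v[3]-o0,0,0]))[0]+(v[4:6] if n=='scene' else 0)-q,nn) for n,P,nn,q in ms]
        s=least_squares(res,np.r_[p[:4],p[4:6]],loss='soft_l1',f_scale=.3); p=s.x
    f=np.array(res(p))
    for t in dict.fromkeys(tags): m=np.array([x==t for x in tags]); print(t,m.sum(),f[m].mean().round(2),f[m].std().round(2))
    return p
if __name__=="__main__":
    p=run(np.array([.5308,.1411,-.2246,0,0,0])); print(p.round(4)); print("eye",W(p,[-.03,-.105,.116]))
    print(proj('scene',W(p,[-.03,-.105,.116]))+p[4:6],proj('scene',W(p,[-.03,-.105,.116])))
    c=imgs['scene'][200:222,275:300].mean(2); print(c.round().astype(int)[4:16,5:20])
E
python3 fit.py
```

```text
topflfr 17 0.07 0.6
topfrnr 38 -0.47 0.95
topnrnl 19 0.35 1.29
topnlfl 11 -1.66 0.49
sceneflfr 40 0.23 0.77
scenefrnr 35 -0.09 0.74
scenenlfl 34 -0.15 0.81
[-2.9839  0.9132 -0.2159  3.6025  0.468  -0.6613]
eye [-3.03566668  0.81703455  0.116     ]
[[879.08167101  89.30026186]] [[878.61363607  89.96156895]]
[[163 164 182 246 255 255 255 255 255 255 255 255 255 255 255]
 [163 160 136 170 218 227 233 238 239 231 249 255 255 255 255]
 [166 162 155 170 198 212 220 224 225 226 244 255 255 255 255]
 [165 167 206 231 232 231 232 233 233 232 245 255 255 255 240]
 [149 165 209 235 235 234 235 236 235 233 231 241 233 170 123]
 [124 153 218 239 235 220 178 175 219 235 215 166 122  87  76]
 [124 135 214 240 225 166 111 155 218 236 208 145 136 143 133]
 [113 104 207 239 234 207 204 228 235 238 222 173 149 151 142]
 [ 88 119 211 239 235 231 233 236 236 238 213 163 149 150 146]
 [137 171 227 239 233 231 234 234 234 236 207 160 149 149 149]
 [139 171 225 239 233 228 229 227 224 226 223 192 154 152 151]
 [135 150 203 229 225 224 226 231 233 237 234 198 156 153 152]]
```

```bash
sed -i 's/s=least_squares(res,np.r_\[p\[:4\],p\[4:6\]\],loss/s=least_squares(lambda w:np.array(res(np.r_[w[:3],0,w[3:]])),np.r_[p[:3],p[4:6]],loss/; s/; p=s.x$/; p=np.r_[s.x[:3],0,s.x[3:]]/' fit.py; cat >> fit.py <<'E'
    for n in('top','scene'):
        print(n,[ (proj(n,W(p,[-.03+dx,-.105+dy,z]))[0]+(p[4:6] if n=='scene' else 0)).round(1).tolist() for dx,dy,z in[(0,0,.116),(0,.0025,.116),(0,-.0025,.116),(-.018,.0025,.132),(.018,.0025,.132),(-.018,-.0025,.132),(.018,-.0025,.132),(-.018,.0025,.092),(.018,.0025,.092)]])
    for n,b in(('top',(190,210,200,216)),('scene',(200,222,275,300))):
        c=imgs[n][b[0]:b[1],b[2]:b[3]].astype(np.uint8); cv2.imwrite(f"pics/pl_{n}.png",cv2.resize(c,None,fx=24,fy=24,interpolation=cv2.INTER_NEAREST))
E
python3 fit.py
```

```text
topflfr 17 0.07 0.6
topfrnr 38 -0.47 0.95
topnrnl 19 0.35 1.29
topnlfl 11 -1.66 0.49
sceneflfr 40 0.23 0.77
scenefrnr 35 -0.09 0.74
scenenlfl 34 -0.15 0.81
[ 0.535   0.1416 -0.2159  0.      0.468  -0.6613]
eye [0.48323723 0.0454433  0.116     ]
[[285.83924555 208.96580278]] [[285.37121042 209.6271099 ]]
[[163 164 182 246 255 255 255 255 255 255 255 255 255 255 255]
 [163 160 136 170 218 227 233 238 239 231 249 255 255 255 255]
 [166 162 155 170 198 212 220 224 225 226 244 255 255 255 255]
 [165 167 206 231 232 231 232 233 233 232 245 255 255 255 240]
 [149 165 209 235 235 234 235 236 235 233 231 241 233 170 123]
 [124 153 218 239 235 220 178 175 219 235 215 166 122  87  76]
 [124 135 214 240 225 166 111 155 218 236 208 145 136 143 133]
 [113 104 207 239 234 207 204 228 235 238 222 173 149 151 142]
 [ 88 119 211 239 235 231 233 236 236 238 213 163 149 150 146]
 [137 171 227 239 233 231 234 234 234 236 207 160 149 149 149]
 [139 171 225 239 233 228 229 227 224 226 223 192 154 152 151]
 [135 150 203 229 225 224 226 231 233 237 234 198 156 153 152]]
top [[204.9, 199.2], [204.2, 199.0], [205.6, 199.3], [202.3, 203.7], [205.0, 193.2], [203.8, 204.0], [206.5, 193.6], [203.5, 204.8], [206.2, 194.7]]
scene [[285.8, 209.0], [286.1, 209.4], [285.6, 208.6], [290.5, 205.4], [281.9, 207.1], [290.1, 204.6], [281.5, 206.3], [290.1, 213.1], [281.5, 214.9]]
```

View pics/pl_top.png

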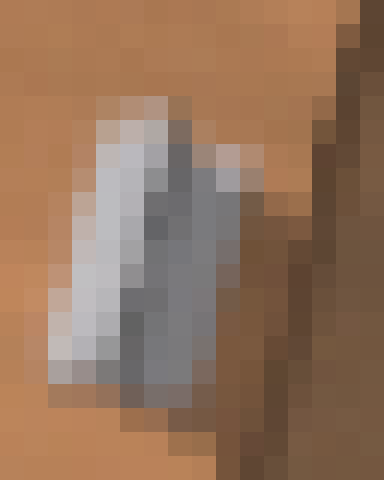

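View pics/pl_scene.png

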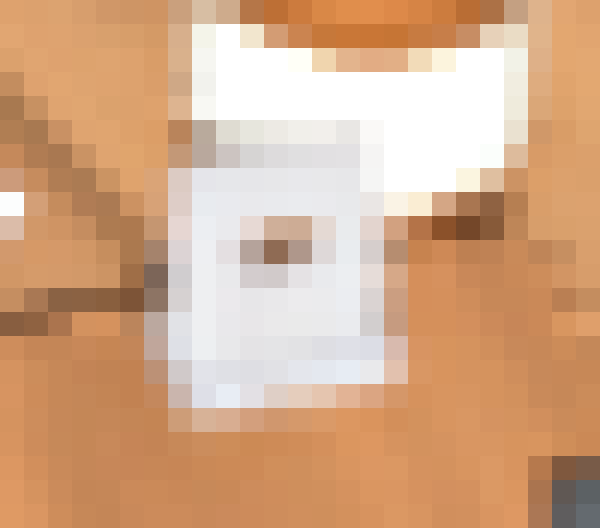

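```bash
python3 - <<'E'
from h import *
for uv in((286,209.9),(286.1,210.2)): print(unproj('scene',uv,.116))
print(unproj('top',(203.8,199.6),.132))
# rough yaw from plate top strip, top image
a=unproj('top',[(205.1,194.1),(202.5,205.3)],.132); d=a[0]-a[1]; print("yaw",np.arctan2(d[1],d[0]),np.linalg.norm(d))
# yaw from long edges of bars/lid in top zoom T2 clicks
for A,B,z in(((88,72),(290,120),.110),((95,45),(403,122),.092),((60,248),(352,328),.092),((45,218),(250,265),.110)):
    a=unproj('top',[T2(A),T2(B)],z); d=a[0]-a[1]; print(np.arctan2(-d[0],d[1]))
for A,B,z in(((403,122),(352,328),.092),((95,45),(40,248),.092)):
    a=unproj('top',[T2(A),T2(B)],z); d=a[0]-a[1]; print(np.arctan2(d[1],d[0]))
E
```

```text
[[0.4819805  0.04807533 0.116     ]]
[[0.48262399 0.04981845 0.116     ]]
[[0.47993898 0.04733756 0.132     ]]
yaw -0.19010268477011913 0.03840578591389607
-0.2106442284537591
-0.22262084321307343
-0.24325483832284406
-0.20163395735186684
-0.20700990819903026
-0.20860472975114155
```

Request:
move_arm(rows="0.03 -0.6 0 0 0 -0.5 0; 0.05 -0.7 0.05 0 0 0 0; 0.05 -0.7 0 0 0 0 0; 0.05 -0.6 0 0 0 0 0; 0.05 -0.5 0 0 0 0 0; 0 0 0 0 0 0 0; 0 0 0 0 0 0 0; 0 0 0 0 0 0 0")

```text
time_s: 7.5
eef_pos: [0.4542, -0.0716, 0.1805]
eef_rot: [0.0, 0.994, -0.107, 0.0]
wrist_force: [0.3, -0.3, -0.7]
opening: 0.243
```

```bash
cat > look.py <<'E'
import sys
from plan import *
from bench import ctrl
k=sys.argv[1]; eye=np.array([.4805,.0475,.116])
o=ctrl.get_obs(); print(o['time_s'],o['eef_pos'].round(4),o['eef_rot'].round(4),o['opening'],o['wrist_force'].round(2),o['torque'].round(3))
Rt=q2R(o['eef_rot']); tip=o['eef_pos']+Rt.apply([0,-.110,.064]); print("tip pred",tip.round(4))
for n,s in(("scene",(185,235,260,320)),("top",(170,220,185,245))):
    c=ctrl.camera(n)["color"]; cv2.imwrite(f"pics/{n}{k}.png",c)
    cv2.imwrite(f"pics/{n}{k}c.png",cv2.resize(c[s[0]:s[1],s[2]:s[3]],None,fx=12,fy=12,interpolation=cv2.INTER_CUBIC))
    for P in (tip,eye): print(n,((proj(n,P)[0]-[s[2],s[0]]+.5)*12-.5).round(0))
E
python3 look.py 5
```

```text
7.5 [ 0.4542 -0.0716  0.1805] [ 0.      0.9942 -0.1074  0.    ] 0.24299728930354575 [ 0.32 -0.31 -0.69] [-0.048  0.039  0.017]
tip pred [0.4777 0.0359 0.1165]
scene [309. 278.]
scene [320. 302.]
top [277. 376.]
top [236. 365.]
```

View pics/scene5c.png

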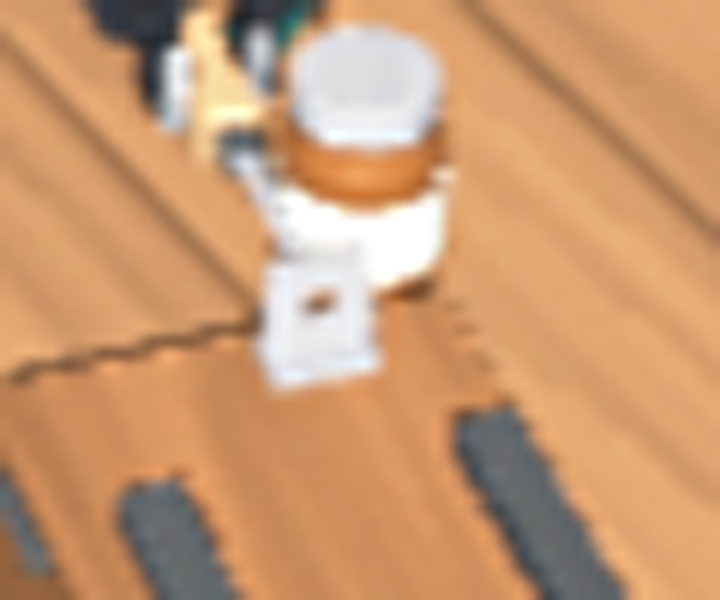

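View pics/top5c.png

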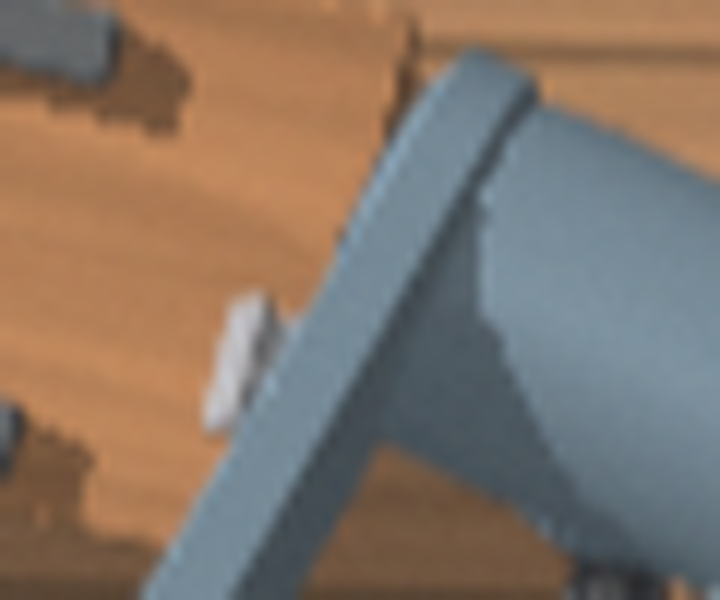

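The rod points at the hole: the scene crop shows the hole at (320,300) and the rod line passing (240,145) and (272,207) on its way to it. I'll advance gently and feel.

Request:
move_arm(rows="0 -0.4 0 0 0 0 0; 0 -0.4 0 0 0 0 0; 0 -0.3 0 0 0 0 0; 0 -0.3 0 0 0 0 0; 0 -0.2 0 0 0 0 0; 0 0 0 0 0 0 0; 0 0 0 0 0 0 0")

```text
time_s: 8.3
eef_pos: [0.4576, -0.0558, 0.1805]
eef_rot: [0.0, 0.994, -0.107, -0.0]
wrist_force: [-0.2, -0.5, -0.3]
opening: 0.244
```

```bash
python3 look.py 6
```

```text
8.3 [ 0.4576 -0.0558  0.1805] [ 0.      0.9942 -0.1073 -0.    ] 0.2444198711242734 [-0.18 -0.51 -0.34] [ 0.021  0.008 -0.04 ]
tip pred [0.4811 0.0517 0.1165]
scene [326. 308.]
scene [320. 302.]
top [221. 362.]
top [236. 365.]
```

View pics/scene6c.png

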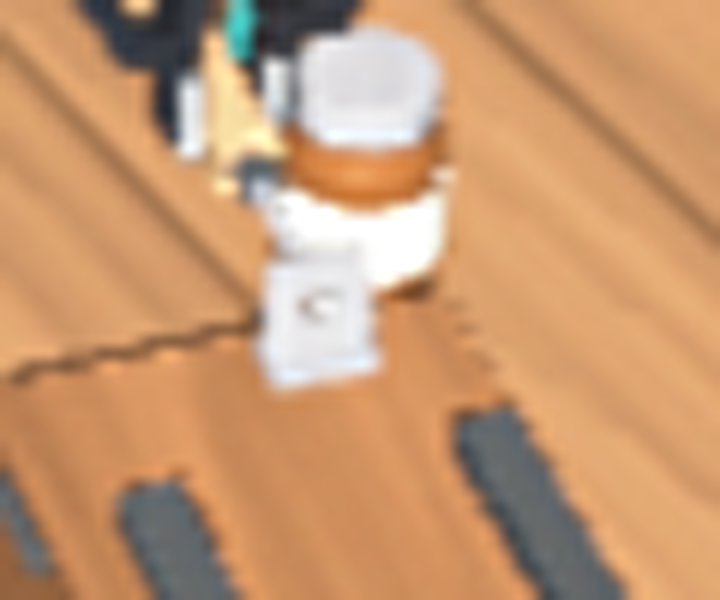

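The rod now fills the hole at (325,305), with no contact force and a thin dark gap on its left (+x) side. I'll shift about 1 mm that way and carry on.

Request:
move_arm(rows="0.1 -0.2 0 0 0 0 0; 0 -0.4 0 0 0 0 0; 0 -0.4 0 0 0 0 0; 0 -0.4 0 0 0 0 0; 0 -0.4 0 0 0 0 0; 0 -0.4 0 0 0 0 0; 0 0 0 0 0 0 0; 0 0 0 0 0 0 0")

```text
time_s: 9.2
eef_pos: [0.4633, -0.0344, 0.1805]
eef_rot: [0.0, 0.994, -0.107, 0.0]
wrist_force: [-0.8, 0.4, -1.5]
opening: 0.245
```

```bash
python3 look.py 7
```

```text
9.2 [ 0.4633 -0.0344  0.1805] [ 1.000e-04  9.942e-01 -1.072e-01  0.000e+00] 0.24503968134100065 [-0.8   0.36 -1.52] [ 0.002 -0.01   0.01 ]
tip pred [0.4867 0.073  0.1165]
scene [347. 351.]
scene [320. 302.]
top [146. 340.]
top [236. 365.]
```

View pics/scene7c.png

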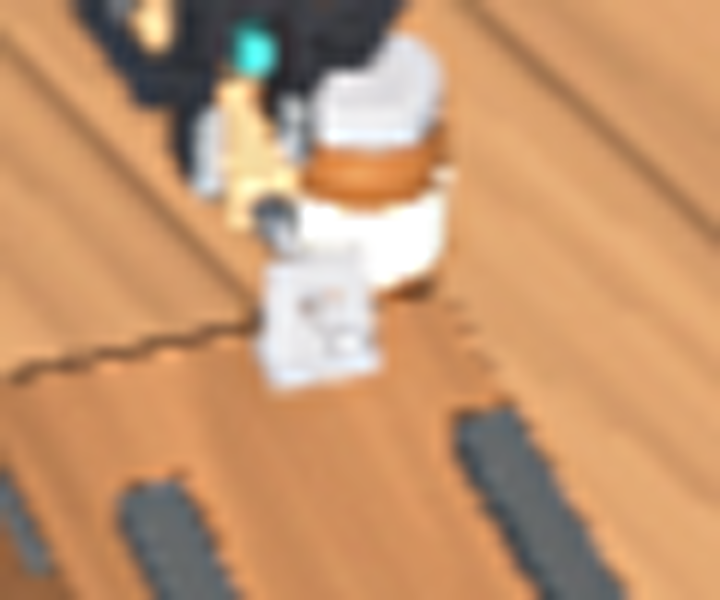

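The rod is through: its tip shows at (345,340), about 25 mm past the plate by the model. Now working out the arc.

```bash
python3 - <<'E'
import numpy as np
f=lambda t:np.array([-.110*np.cos(t)+.036*np.sin(t)+.110,-(.110*np.sin(t)+.036*np.cos(t)-.036)])*100
def g(ths,p):
    o=[]
    for t in ths:
        d=np.round(f(t)-p,2); p=p+d; o.append(f"{d[0]:g} 0 {d[1]:g} 0 0 0 0")
    return "; ".join(o),p
a=np.r_[.01,.03,.06,np.arange(.11,.87,.05),.9]; print(len(a)); s,p=g(a,np.zeros(2)); print(s,p)
b=np.r_[.92,.95,np.arange(1.0,1.36,.05),1.375,1.39,1.40,1.41,1.415,1.42]; s,p=g(b,p); print(len(b),s,p)
E
```

```text
20
0.04 0 -0.11 0 0 0 0; 0.07 0 -0.22 0 0 0 0; 0.13 0 -0.32 0 0 0 0; 0.22 0 -0.54 0 0 0 0; 0.25 0 -0.52 0 0 0 0; 0.28 0 -0.5 0 0 0 0; 0.31 0 -0.5 0 0 0 0; 0.32 0 -0.47 0 0 0 0; 0.35 0 -0.46 0 0 0 0; 0.38 0 -0.45 0 0 0 0; 0.39 0 -0.42 0 0 0 0; 0.42 0 -0.4 0 0 0 0; 0.43 0 -0.38 0 0 0 0; 0.46 0 -0.36 0 0 0 0; 0.47 0 -0.34 0 0 0 0; 0.48 0 -0.31 0 0 0 0; 0.51 0 -0.29 0 0 0 0; 0.51 0 -0.26 0 0 0 0; 0.53 0 -0.24 0 0 0 0; 0.43 0 -0.16 0 0 0 0 [ 6.98 -7.25]
16 0.22 0 -0.08 0 0 0 0; 0.33 0 -0.11 0 0 0 0; 0.56 0 -0.16 0 0 0 0; 0.56 0 -0.13 0 0 0 0; 0.57 0 -0.11 0 0 0 0; 0.57 0 -0.07 0 0 0 0; 0.58 0 -0.05 0 0 0 0; 0.58 0 -0.01 0 0 0 0; 0.58 0 0.01 0 0 0 0; 0.57 0 0.04 0 0 0 0; 0.29 0 0.03 0 0 0 0; 0.17 0 0.02 0 0 0 0; 0.12 0 0.02 0 0 0 0; 0.11 0 0.02 0 0 0 0; 0.06 0 0 0 0 0 0; 0.06 0 0.01 0 0 0 0 [12.91 -7.82]
```

Request:
move_arm(rows="0.04 0 -0.11 0 0 0 0; 0.07 0 -0.22 0 0 0 0; 0.13 0 -0.32 0 0 0 0; 0.22 0 -0.54 0 0 0 0; 0.25 0 -0.52 0 0 0 0; 0.28 0 -0.5 0 0 0 0; 0.31 0 -0.5 0 0 0 0; 0.32 0 -0.47 0 0 0 0; 0.35 0 -0.46 0 0 0 0; 0.38 0 -0.45 0 0 0 0")

```text
time_s: 10.3
eef_pos: [0.4865, -0.0396, 0.2217]
eef_rot: [-0.0, 0.994, -0.107, -0.0]
wrist_force: [-0.5, -0.4, -2.9]
opening: 0.239
```

```bash
sed -i 's/(185,235,260,320)/(165,235,250,330)/;s/(170,220,185,245)/(150,220,135,245)/;s/fx=12,fy=12/fx=8,fy=8/;s/\*12-/*8-/' look.py; python3 look.py 8
```

```text
10.3 [ 0.4865 -0.0396  0.2217] [-0.000e+00  9.942e-01 -1.074e-01 -1.000e-04] 0.23900514064256753 [-0.54 -0.41 -2.89] [-0.126 -0.083 -0.047]
tip pred [0.5099 0.0679 0.1577]
scene [268. 338.]
scene [293. 361.]
top [500. 320.]
top [557. 403.]
```

View pics/scene8c.png

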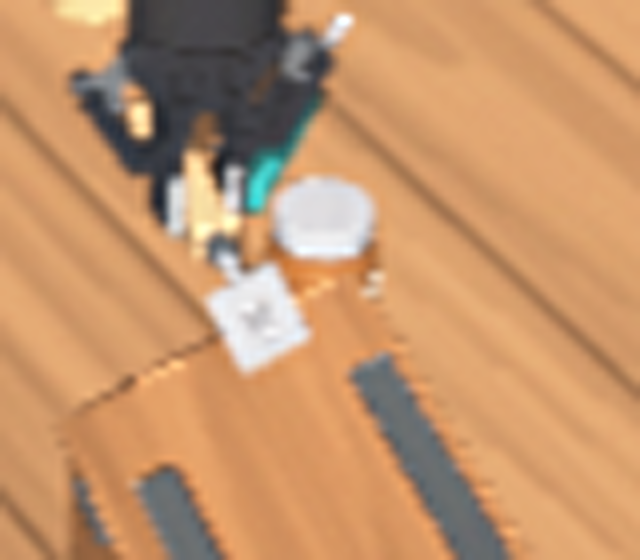

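The lid is up about 0.4 rad and the rod is still through the eye at (262,315). Continuing along the arc.

Request:
move_arm(rows="0.39 0 -0.42 0 0 0 0; 0.42 0 -0.4 0 0 0 0; 0.43 0 -0.38 0 0 0 0; 0.46 0 -0.36 0 0 0 0; 0.47 0 -0.34 0 0 0 0; 0.48 0 -0.31 0 0 0 0; 0.51 0 -0.29 0 0 0 0; 0.51 0 -0.26 0 0 0 0; 0.53 0 -0.24 0 0 0 0; 0.43 0 -0.16 0 0 0 0; 0 0 0 0 0 0 0; 0 0 0 0 0 0 0")

```text
time_s: 11.6
eef_pos: [0.5315, -0.0495, 0.253]
eef_rot: [0.0, 0.994, -0.107, -0.0]
wrist_force: [-1.0, -0.1, -0.7]
opening: 0.24
```

```bash
python3 look.py 9
```

```text
11.6 [ 0.5315 -0.0495  0.253 ] [ 0.000e+00  9.942e-01 -1.074e-01 -1.000e-04] 0.23950074777338848 [-0.99 -0.09 -0.67] [-0.009  0.13   0.103]
tip pred [0.5549 0.058  0.189 ]
scene [178. 305.]
scene [293. 361.]
top [520. 199.]
top [557. 403.]
```

View pics/scene9c.png

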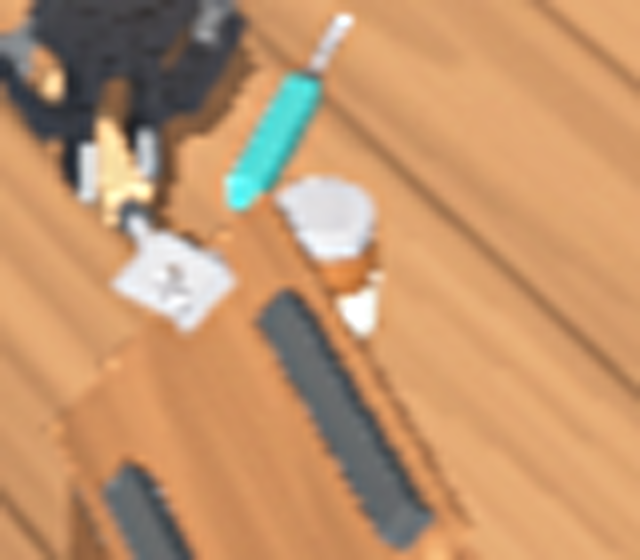

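The lid is at about 0.9 rad, with the rod through the eye at (175,283). On to the balance point.

Request:
move_arm(rows="0.22 0 -0.08 0 0 0 0; 0.33 0 -0.11 0 0 0 0; 0.5 0 -0.15 0 0 0 0; 0.5 0 -0.12 0 0 0 0; 0.5 0 -0.1 0 0 0 0; 0.5 0 -0.08 0 0 0 0; 0.5 0 -0.06 0 0 0 0; 0.5 0 -0.03 0 0 0 0; 0.5 0 -0.01 0 0 0 0; 0.5 0 0 0 0 0 0; 0.4 0 0.02 0 0 0 0; 0.3 0 0.02 0 0 0 0; 0.25 0 0.03 0 0 0 0; 0.15 0 0.02 0 0 0 0; 0.1 0 0.02 0 0 0 0; 0 0 0 0 0 0 0; 0 0 0 0 0 0 0; 0 0 0 0 0 0 0")

```text
time_s: 13.5
eef_pos: [0.5875, -0.0617, 0.2593]
eef_rot: [-0.0, 0.994, -0.107, -0.0]
wrist_force: [-0.5, 0.3, 0.4]
opening: 0.244
```

```bash
python3 look.py 10
```

```text
13.5 [ 0.5875 -0.0617  0.2593] [-0.      0.9942 -0.1074 -0.    ] 0.24417261820117886 [-0.53  0.32  0.44] [0.034 0.056 0.056]
tip pred [0.611  0.0458 0.1953]
scene [ 62. 317.]
scene [293. 361.]
top [554.  60.]
top [557. 403.]
```

View pics/scene10c.png

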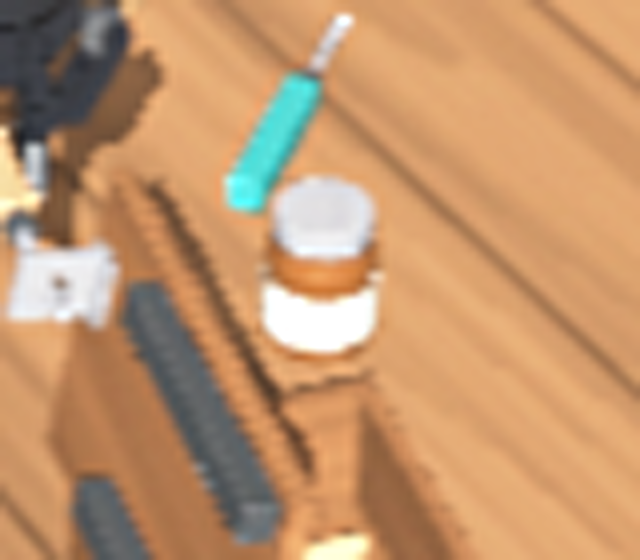

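View pics/top10c.png

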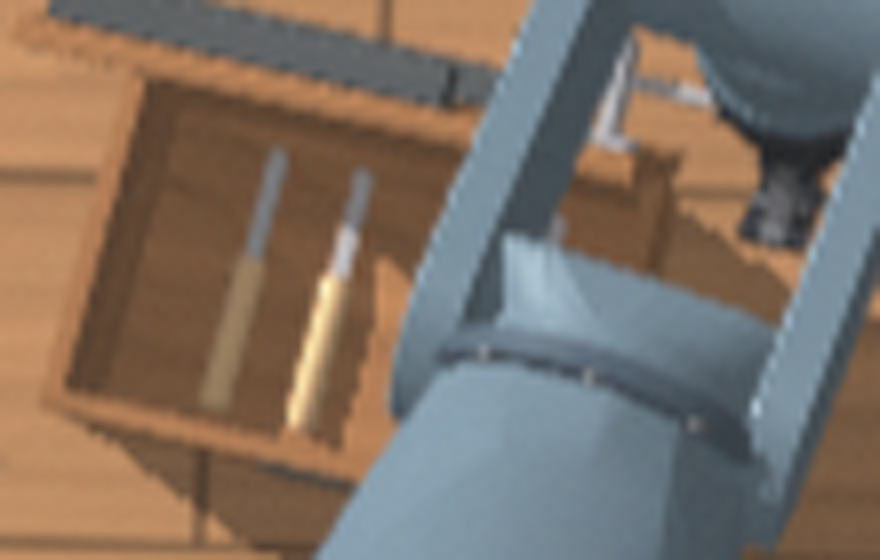

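The lid stands nearly upright and the rod is still in the eye at (60,285). Now to measure the lid angle from the pictures.

```bash
python3 - <<'E'
from plan import *
a=cv2.imread("pics/scene10.png"); b=cv2.imread("pics/top10.png")
cv2.imwrite("pics/s11.png",cv2.resize(a[175:285,235:335],None,fx=5.4,fy=5.4,interpolation=cv2.INTER_CUBIC))
cv2.imwrite("pics/t11.png",cv2.resize(b[120:220,130:230],None,fx=6,fy=6,interpolation=cv2.INTER_CUBIC))
eye=np.array([.4805,.0475,.116]); yaw=-.215; Rz=R.from_euler('z',yaw); hinge=eye-Rz.apply([-.110,-.105,.036])
print("hinge",hinge)
for th in(1.3,1.36,1.42,1.48):
    M=Rz*R.from_euler('y',th)  # check direction: front (-x) must go up
    l=[(-.163,-.125,.012),(-.163,.125,.012),(-.163,-.125,0),(-.163,.125,0),(.003,-.125,.012),(.003,.125,.012),(-.110,-.105,.036)]
    P=M.apply(l)+hinge
    if th==1.3: print(P.round(3))
    print(th,"S",((proj('scene',P)-[235,175]+.5)*5.4-.5).round(0).tolist())
    print("  T",((proj('top',P)-[130,120]+.5)*6-.5).round(0).tolist())
E
```

```text
hinge [0.61036888 0.1266143  0.08      ]
[[0.552 0.011 0.24 ]
 [0.606 0.256 0.24 ]
 [0.541 0.014 0.237]
 [0.594 0.258 0.237]
 [0.596 0.002 0.08 ]
 [0.649 0.246 0.08 ]
 [0.593 0.023 0.196]]
1.3 S [[171.0, 57.0], [297.0, 287.0], [187.0, 57.0], [314.0, 287.0], [110.0, 242.0], [223.0, 481.0], [129.0, 134.0]]
  T [[499.0, 320.0], [31.0, 206.0], [494.0, 342.0], [27.0, 229.0], [540.0, 293.0], [123.0, 193.0], [487.0, 259.0]]
1.36 S [[158.0, 57.0], [282.0, 288.0], [174.0, 57.0], [300.0, 287.0], [110.0, 243.0], [223.0, 481.0], [119.0, 136.0]]
  T [[504.0, 301.0], [35.0, 188.0], [498.0, 324.0], [31.0, 211.0], [540.0, 294.0], [124.0, 193.0], [490.0, 246.0]]
1.42 S [[145.0, 59.0], [268.0, 290.0], [161.0, 58.0], [285.0, 288.0], [111.0, 243.0], [223.0, 482.0], [110.0, 139.0]]
  T [[508.0, 283.0], [40.0, 170.0], [503.0, 305.0], [35.0, 192.0], [540.0, 294.0], [124.0, 193.0], [493.0, 234.0]]
1.48 S [[131.0, 61.0], [253.0, 292.0], [148.0, 59.0], [271.0, 290.0], [111.0, 244.0], [223.0, 483.0], [100.0, 142.0]]
  T [[513.0, 265.0], [45.0, 151.0], [507.0, 287.0], [39.0, 174.0], [540.0, 294.0], [124.0, 194.0], [497.0, 223.0]]
```

View pics/s11.png

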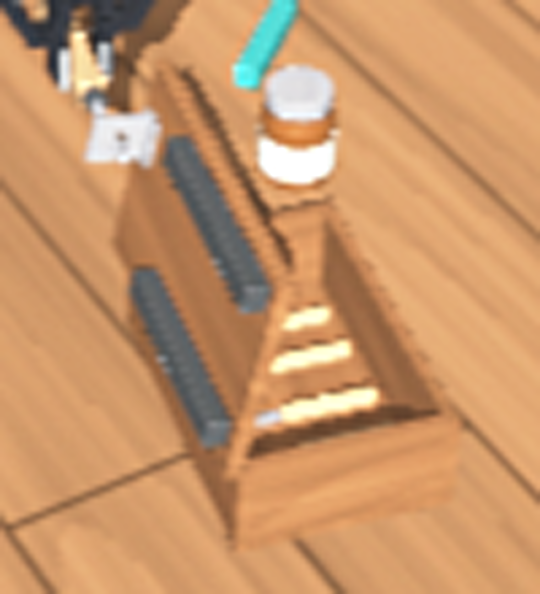

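View pics/t11.png

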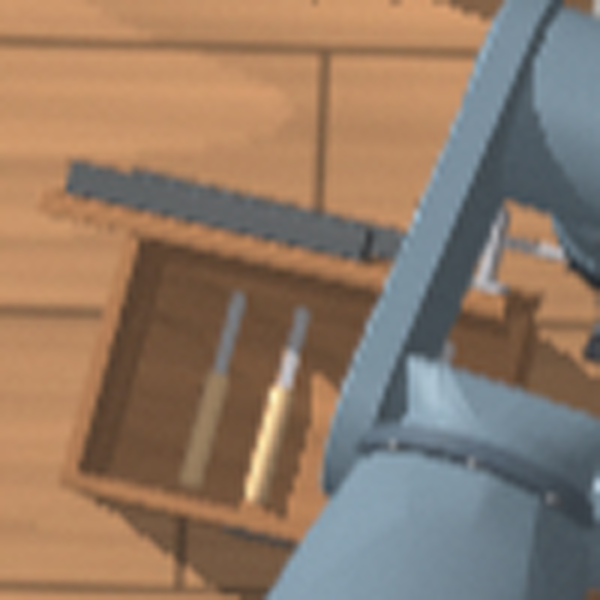

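```bash
python3 - <<'E'
from h import *
S=lambda u:(np.array(u)+.5)/5.4-.5+[235,175]
T=lambda u:(np.array(u)+.5)/6-.5+[130,120]
C=[('top',(-.08,.12,.08),T((64,487))),('scene',(-.08,.12,.08),S((460,420))),('scene',(.08,.12,0),S((235,548))),('scene',(-.08,-.12,.08),S((330,203))),('scene',(-.08,.12,0),S((450,502)))]
C+=[('scene',(-.03,-.105,.116),None)]
Lp=[('top',(-.163,.125,.012),T((42,190))),('top',(-.163,.125,0),T((46,212))),('top',(-.163,-.125,0),T((507,320))),
('scene',(-.163,-.125,.012),S((158,66))),('scene',(-.163,-.125,0),S((180,67))),('scene',(-.163,.125,0),S((292,283))),('scene',(-.110,-.105,.036),S((122,137))),('scene',(.003,-.125,.012),S((115,238))),('scene',(.003,.125,.006),S((235,478)))]
C=C[:-1]
from fit import T as _ if False else h if False else None
E
python3 - <<'E'
import sys; sys.path.insert(0,'.')
from h import *
S=lambda u:(np.array(u)+.5)/5.4-.5+[235,175]
T=lambda u:(np.array(u)+.5)/6-.5+[130,120]
C=[('top',(-.08,.12,.08),T((64,487))),('scene',(-.08,.12,.08),S((460,420))),('scene',(.08,.12,0),S((235,548))),('scene',(-.08,-.12,.08),S((330,203))),('scene',(-.08,.12,0),S((450,502))),('scene',(-.03,-.105,.116),np.array((286,209.9))),('top',(-.03,-.105,.132),np.array((203.8,199.6)))]
for k,v in dict(fl=(95,45),fr=(403,122),nr=(352,328),nl=(40,248)).items():
    C.append(('top',dict(fl=(.083,.125,.092),fr=(.083,-.125,.092),nr=(-.083,-.125,.092),nl=(-.083,.125,.092))[k],T2(v)))
Lp=[('top',(-.163,.125,.012),T((42,190))),('top',(-.163,.125,0),T((46,212))),('top',(-.163,-.125,0),T((507,320))),
('scene',(-.163,-.125,.012),S((158,66))),('scene',(-.163,-.125,0),S((180,67))),('scene',(-.163,.125,0),S((292,283))),('scene',(-.110,-.105,.036),S((122,137))),('scene',(.003,-.125,.012),S((115,238))),('scene',(.003,.125,.006),S((235,478)))]
def res(p):
    Rz=R.from_euler('z',p[2]); o=[]; b={'top':p[4:6],'scene':p[6:8]}
    for n,l,u in C: o.append(proj(n,Rz.apply(l)+[p[0],p[1],0])[0]+b[n]-u)
    h=Rz.apply([.08,0,.08])+[p[0],p[1],0]; M=Rz*R.from_euler('y',p[3])
    for n,l,u in Lp: o.append(proj(n,M.apply(l)+h)[0]+b[n]-u)
    return np.r_[np.array(o).ravel(),p[4:8]*.5]
s=least_squares(res,[.532,.143,-.215,1.36,0,0,0,0],loss='soft_l1',f_scale=.7)
J=s.jac; print(s.x.round(4)); print("sd th",np.sqrt(np.linalg.inv(J.T@J)[3,3]*np.mean(s.fun**2)*1)); print(res(s.x)[:-4].reshape(-1,2).round(1).tolist())
p=s.x;Rz=R.from_euler('z',p[2]); print("hinge",Rz.apply([.08,0,.08])+[p[0],p[1],0])
E
```

```text
[ 0.5298  0.1379 -0.2161  1.3688 -0.2552 -0.1746  0.429   1.0286]
sd th 0.009873614660652744
[[-0.6, -0.5], [0.2, -0.1], [-0.0, 0.8], [0.7, -0.2], [0.3, -0.1], [0.4, -0.2], [1.4, 0.5], [-0.6, -0.6], [0.9, -0.6], [0.3, 0.2], [-1.3, 0.6], [0.6, -0.2], [-0.9, -0.1], [0.2, 0.9], [-0.1, -1.6], [-1.2, -1.8], [1.1, 0.6], [-0.5, -0.1], [-0.6, 0.9], [-0.6, 0.3]]
hinge [0.60790535 0.12074557 0.08      ]  File "<stdin>", line 9
    from fit import T as _ if False else h if False else None
                           ^^
SyntaxError: invalid syntax
```

The fit gives a lid angle of 1.37 ± 0.01, which fits it resting on the rod just short of balance. I'll ease it about 3.5 mm further and let it settle.

Request:
move_arm(rows="0.1 0 0.01 0 0 0 0; 0.1 0 0.01 0 0 0 0; 0.1 0 0.01 0 0 0 0; 0.05 0 0.01 0 0 0 0; 0 0 0 0 0 0 0; 0 0 0 0 0 0 0; 0 0 0 0 0 0 0; 0 0 0 0 0 0 0; 0 0 0 0 0 0 0; 0 0 0 0 0 0 0; 0 0 0 0 0 0 0; 0 0 0 0 0 0 0; 0 0 0 0 0 0 0; 0 0 0 0 0 0 0; 0 0 0 0 0 0 0")

```text
time_s: 15.1
eef_pos: [0.5911, -0.0625, 0.2589]
eef_rot: [0.0, 0.994, -0.107, 0.0]
wrist_force: [0.7, 0.5, -0.5]
opening: 0.241
```

```bash
python3 look.py 12; python3 - <<'E'
from plan import *
a=cv2.imread("pics/scene12.png"); b=cv2.imread("pics/top12.png")
A=cv2.resize(a[170:240,235:300],None,fx=6,fy=6,interpolation=cv2.INTER_CUBIC)
B=cv2.resize(b[135:205,132:192],None,fx=6,fy=6,interpolation=cv2.INTER_CUBIC)
cv2.imwrite("pics/c12.png",np.hstack([A,B]))
a=cv2.imread("pics/scene10.png"); b=cv2.imread("pics/top10.png")
A=cv2.resize(a[170:240,235:300],None,fx=6,fy=6,interpolation=cv2.INTER_CUBIC)
B=cv2.resize(b[135:205,132:192],None,fx=6,fy=6,interpolation=cv2.INTER_CUBIC)
cv2.imwrite("pics/c10.png",np.hstack([A,B]))
E
```

```text
15.1 [ 0.5911 -0.0625  0.2589] [ 0.      0.9942 -0.1074  0.    ] 0.2413133584669379 [ 0.71  0.45 -0.49] [ 0.049  0.002 -0.013]
tip pred [0.6146 0.045  0.1949]
scene [ 54. 319.]
scene [293. 361.]
top [556.  51.]
top [557. 403.]
```

View pics/c12.png

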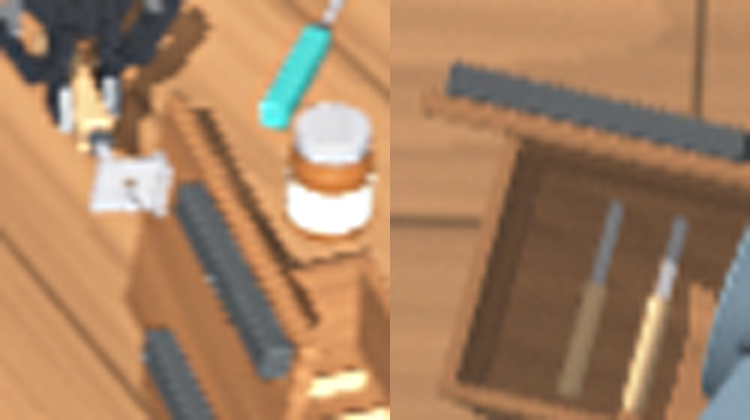

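View pics/c10.png

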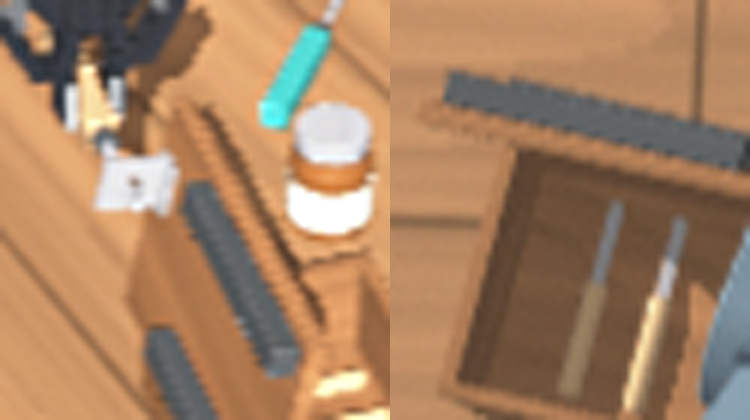

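The upper edge moved about 10 px in the enlarged top view, or +0.033 rad, so the lid is at about 1.40. I'll hold for a second to confirm nothing drifts.

Request:
move_arm(rows="0 0 0 0 0 0 0; 0 0 0 0 0 0 0; 0 0 0 0 0 0 0; 0 0 0 0 0 0 0; 0 0 0 0 0 0 0; 0 0 0 0 0 0 0; 0 0 0 0 0 0 0; 0 0 0 0 0 0 0; 0 0 0 0 0 0 0; 0 0 0 0 0 0 0")

```text
time_s: 16.2
eef_pos: [0.591, -0.0625, 0.2589]
eef_rot: [-0.0, 0.994, -0.107, -0.0]
wrist_force: [-1.1, 0.1, -0.5]
opening: 0.241
```

```bash
python3 look.py 13; python3 - <<'E'
import cv2,numpy as np
for n in("scene","top"):
    d=cv2.absdiff(cv2.imread(f"pics/{n}12.png"),cv2.imread(f"pics/{n}13.png")).max(2); print(n,d.max(),(d>12).sum())
a=cv2.imread("pics/scene13.png"); cv2.imwrite("pics/e13.png",cv2.resize(a[183:215,240:280],None,fx=16,fy=16,interpolation=cv2.INTER_CUBIC))
E
```

```text
16.2 [ 0.591  -0.0625  0.2589] [-0.      0.9942 -0.1074 -0.    ] 0.24109561532555482 [-1.11  0.06 -0.54] [-0.021 -0.015  0.   ]
tip pred [0.6145 0.045  0.1949]
scene [ 55. 319.]
scene [293. 361.]
top [556.  52.]
top [557. 403.]
scene 19 3
top 11 0
```

View pics/e13.png

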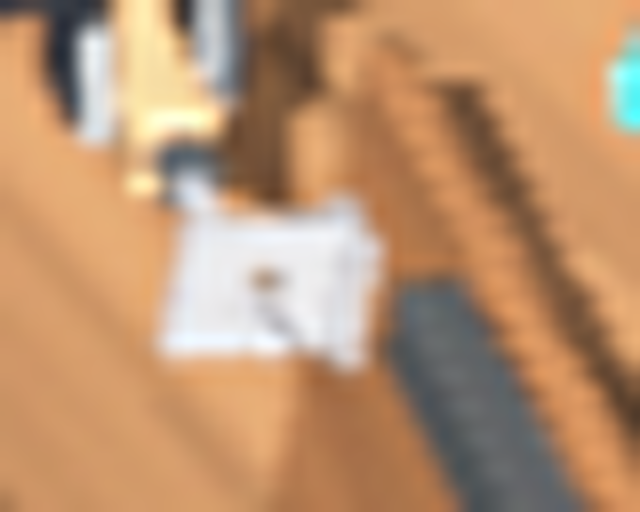

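The rod is through the eye, with the gap at (265,278) and the rod outline running to about (300,340). Nothing moved over that second, so I'm handing in.

```bash
python3 -c "
from bench import ctrl
print(ctrl.hand_in()); o=ctrl.get_obs(); print(o['time_s'],o['opening'],o['eef_pos'])"
```

```text
the job is handed in; nothing more can be done
None
the job is handed in; nothing more can be done
```

I gripped the wooden-handled pin, put its rod through the eye with the lid shut, and swung the lid up along its arc with the pin alone. I handed in at about 16 s with the pin still gripped in the eye and the lid held near its balance point; no verdict came back.

**Last checks**
- **Lid angle:** about 1.40 rad. A picture fit gave 1.37 ± 0.01, and I then moved it on by about 0.03 rad, judged from the picture shift rather than a second fit.
- **Stillness:** two pictures about 1.1 s apart were practically identical.
- **Pin in the eye:** the tip is about 26–32 mm past the eye by the arm model. In the last picture the rod is faint against the white plate, but its outline and the gap beside it show.
- **Grip and forces:** the opening held at 0.24 on the handle. Wrist force read at most 3 N during the swing and about 1 N at the end.
- **Bystanders:** I did not measure them; the jar, the nearest one, looked unmoved in the crops.

**Disagreement:** two fits of the chest's position differed by about 5 mm. I placed the eye from the plate and its hole instead, and the insertion met no resistance.

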